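Fetch the jar from behind the reagent bottles and weigh it

ROBOT

A 6-joint arm with a two-finger parallel gripper is mounted at the origin on the work surface. World frame = base frame: x ahead of the robot, y to its left, z up, the work surface at z = 0. Lengths are in m, angles in rad, forces in N, time in s.
With the tool pointing down it reaches from about 0.35 to 0.775 m from the base axis. Payload 5.5 kg.
Tool frame: the origin (TCP) lies midway between the tips of the shut fingers; the grasp point (between the pads) lies grasp_offset behind it (grasp_offset is the distance from the TCP to the grasp point, in m); z points along the fingers, y is the line along which they close (so a half turn about z gives the same grasp; the last joint's range is limited). The gripper opens to 85 mm and grips with 20 to 120 N. Pads are 22 mm wide; open, the fingers measure 114 mm over their backs; the gripper's body (76 mm by 85 mm) begins 54 mm behind the grasp point. The pads swing forward as they close: fully open they stand 13 mm farther back than shut.
Start: joints at [1.056, 0.313, 0.046, 1.304, 0, 1.431], TCP at [0.211, 0.535, 0.231] pointing down, gripper open.
Joint ranges: [-2.76, 2.76], [-0.86, 1.69], [-1.03, 1.26], [-2.2, 2.34], [-1.47, 1.5], [-3.14, 3.14]. Speed limits (rad/s): [2.57, 2.57, 3.14, 3.14, 3.14, 3.14].

INTERFACE

Orientations are given as a unit quaternion [w, x, y, z].
In Python, from workcell import * gives the robot as it stands.
- The arm moves only by the tool step_arm, never from a script. Its argument "deltas" is a list of rows, each a list of 7 numbers: the shift along the world's x, y, z in mm, then the turn, a rotation vector about the world's x, y, z in degrees, then the gripper's target within -1 to 1 (fully open at 1, half-way at 0, shut at -1). A call has 1 to 5 rows; each row shifts and turns the commanded pose from where the row before left it; what a row does not reach is not made up. A row lasts 1/10 s, in which the tool goes at most 50 mm and 8.59 degrees, less where a joint would pass 70% of its speed; a pose out of reach is approached as far as the arm can. A call is refused whole if a number of a shift passes 50 or a number of a turn 8.59, either way. A call with a gripper value outside its range is refused whole. The fingers move at their own pace and stop on an object; "newtons" is the grip in N (left out, the last holds). Time passes only in rows, so rows that do not move let the fingers close. It gives the time, the measured TCP pose, the force, the opening and the grip force at its end, in the units of the state.
- get_state(): the state, without advancing time (a new reading comes with each control period).
- read_camera(name): name is "scene" or "top"; returns a dict with "image" (400x640x3 uint8, red, green, blue), "z_map" (400x640 float32, m along the optical axis (not along the pixel's ray), 0 where there is no reading), "K" (3x3 intrinsics, pixels), "world_from_camera" (4x4, takes a point from camera to world coordinates). Camera axes: x right, y down, z forward; pixel columns grow to the right and rows downward; lengths in m; the calibration is good to about 2 mm. A picture is of the moment at which its call begins.
- hand_in(): hands the job in; it is judged then, once.
The state is a dict: "clock": time; "joint_pos": joint angles; "qvel": joint speeds; "tau": joint torques, N m; "tcp_pos": TCP position; "orientation": TCP orientation; "wrist_force": force on the tool from outside, world axes, zero at the start; "ft_torque": the same for the moment, N m; "finger_gap": finger opening in m; "grip_force": force on a finger pad.
Only numpy, scipy, OpenCV 4.12 (cv2) and the standard library are available. Lean on these libraries where they do the work, as an engineer would, in place of code of your own. Each camera call takes 0.05 s, during which the arm holds its last target. There are 200 camera calls.

TASK

The low jar in the steel tray is hemmed in by three taller bottles. First move all three bottles out onto the rubber mat, standing upright; then set the jar upright in the middle of the balance's pan; then put each bottle back upright in the tray exactly where it stood at the start. Do not tip anything over, and leave the little vial in the tray and the flat glass dish on the mat where they are.

Things in the scene. Friction and masses are not known exactly. Their poses are not given: they have to be found in the camera images.
- bottle_tall: Tall slim round amber glass bottle, 150 mm high, body 46 mm across and straight up to 98 mm, then tapering to the neck; black screw cap on top, 24 mm tall and 30 mm across, with a slimmer neck showing for 10 mm below it. Origin: centre of the underside, z up. Starts in the tray, in one of the three places round the jar (which place varies); about 220 g.
- bottle_squat: Squat wide round amber glass bottle, 112 mm high, body 60 mm across and straight up to 62 mm, then a sloping shoulder; black screw cap on top, 24 mm tall and 36 mm across, with a slimmer neck showing for 10 mm below it. Origin: centre of the underside, z up. Starts in the tray, in one of the three places round the jar (which place varies); about 280 g.
- bottle_square: Square amber glass bottle, 130 mm high, body 46 x 46 mm and 88 mm high, then a short shoulder; x and y along its sides; black screw cap on top, 24 mm tall and 32 mm across, with a slimmer neck showing for 10 mm below it. Origin: centre of the underside, z up. Starts in the tray, in one of the three places round the jar (which place varies); about 250 g.
- jar: Low round amber glass jar with a flat black lid, 42 mm high in all, the lid being the top 16 mm and 54 mm across, the body below 51 mm across. Origin: centre of the underside, z up. Starts in the tray with one bottle in front of it (towards the robot) and one on either side, some 10 to 25 mm away from each; about 150 g. The bottles are too tall and close for a gripper to get round it before they are cleared.
- tray: Fixed steel spill tray, 190 mm (its x) by 260 mm (its y), rim 20 mm high, walls and floor 4 mm thick: the bottles stand 4 mm above the bench. Origin: centre of the underside on the bench. Holds the three bottles, the jar and the vial. Tray, mat and balance lie side by side, in any order.
- mat: Fixed flat grey rubber mat, the side area for the bottles, 170 mm (its x) by 240 mm (its y), 3 mm thick. Origin: centre of the underside on the bench. The glass dish lies near its corner at +x, +y; the rest is free, with room for the three bottles in a row along y (at y = -85, 0 and +80 mm, x about -25 mm).
- balance: Fixed white laboratory balance with a display and keys towards the robot and a round steel pan 120 mm across, flat, its top 75 mm above the bench. Origin: on the bench straight below the middle of the pan, z up. The housing, 180 mm wide and 60 to 63 mm high, reaches from 145 mm in front of the origin (-x) to 75 mm behind it.
- vial: Bystander, to be left alone: small clear round vial with a black cap, 25 mm across, 46 mm high, loose in the tray's corner at -x (towards the robot), +y. Origin: centre of the underside.
- dish: Bystander, to be left alone: flat round clear glass dish with lid, 56 mm across, 14 mm high, loose on the mat near its +x, +y corner. Origin: centre of the underside.
Things that resemble listed ones, but are neither listed nor needed, are in the scene too. What is shaped like the bottle_square but turquoise is not meant.

How it is judged:
By the outcome, as a careful person would: the job done as asked, in the order asked, and still so for the second after the job is handed in, with the robot touching nothing.
It also fails if it takes over 144 s, if anything falls off the work surface, if the arm or the gripper's body presses on something with over 40 N, if the wrist force passes 120 N, or if a joint passes its speed limit or range.

## Working session

There is one attempt and no reset: what is moved stays moved. The work goes in short steps, Python scripts to look and compute and a tool call to move; the robot and the scene stay as the last step left them, time stands still between calls to the robot, and variables do not carry over. Pictures are saved under pics/ and viewed, at most 14 in all, crops included, and the job is handed in when it is done.

Besides the shell and the picture viewer there is one more tool, called after "Emit:" as a command line: name --pt "numbers of a row" for each row, then --argument value for the rest. step_arm: Moves the arm, as the interface text tells. Its arguments: {"type":"object","properties":{"deltas":{"type":"array","items":{"type":"array","items":{"type":"number"}}},"newtons":{"type":"number"}},"required":["deltas"]}

```bash
mkdir -p pics; ls
python3 - <<'E'
from workcell import *
import cv2,numpy as np
for n in("top","scene"):
    c=read_camera(n); cv2.imwrite(f"pics/{n}0.png",c["image"][:,:,::-1]); np.savez(f"{n}0.npz",**c)
    print(n,c["K"].tolist(),c["world_from_camera"].round(3).tolist())
s=get_state();print(s)
E
```

```text
pics
top [[414.29943797318055, 0.0, 309.5751518793426], [0.0, 414.29943797318055, 198.30050385373406], [0.0, 0.0, 1.0]] [[0.025, -0.997, 0.076, 0.347], [-1.0, -0.025, 0.003, -0.05], [-0.001, -0.077, -0.997, 1.382], [0.0, 0.0, 0.0, 1.0]]
scene [[396.2778980959259, 0.0, 317.53673470870365], [0.0, 396.2778980959259, 204.3225018956414], [0.0, 0.0, 1.0]] [[0.739, 0.568, -0.362, 0.793], [0.674, -0.632, 0.383, -0.435], [-0.011, -0.527, -0.85, 0.892], [0.0, 0.0, 0.0, 1.0]]
{'clock': 0.1, 'joint_pos': array([ 1.05641015e+00,  3.13929432e-01,  4.51014077e-02,  1.30357283e+00,
       -2.50788966e-05,  1.43121335e+00]), 'qvel': array([-0.00125577, -0.00185851,  0.00318542,  0.00165912,  0.00211229,
       -0.00100978]), 'tau': array([ 3.54047923e-03, -4.81726313e+01,  2.99242991e+01,  1.27356540e-02,
       -7.28108535e-05, -2.23484795e-05]), 'tcp_pos': array([0.21028976, 0.53469383, 0.23049928]), 'orientation': array([-2.45803851e-04,  1.86306549e-01,  9.82491336e-01, -7.63785619e-04]), 'wrist_force': array([ 0.33976885,  0.85298371, -0.44253675]), 'ft_torque': array([0.00214231, 0.00983175, 0.00556824]), 'grip_force': 0.0, 'finger_gap': 0.08541009328578741}
```

View pics/top0.png

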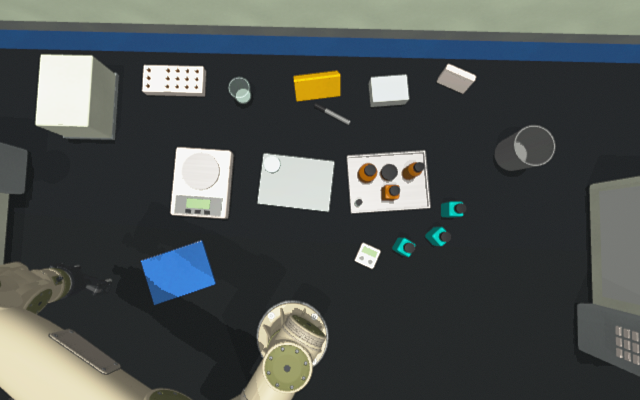

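View pics/scene0.png

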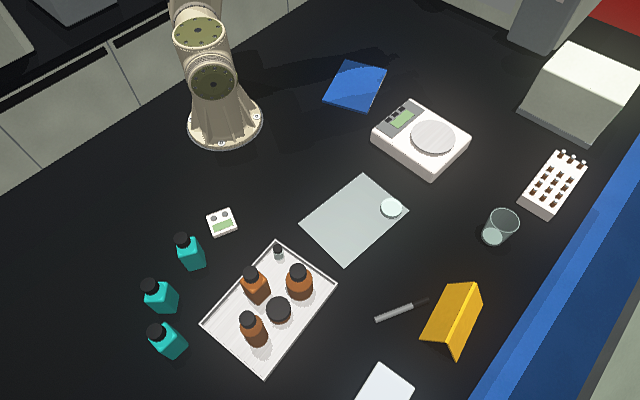

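```bash
python3 -c "
import workcell as w
print([ (n,getattr(w,n)) for n in dir(w) if not n.startswith('_')][:40])"
```

```text
[('MotionError', <class 'workcell.MotionError'>), ('get_state', <function make.<locals>.<lambda> at 0x7fa1831c45e0>), ('grasp_offset', 0.0187), ('hand_in', <function connect.<locals>.done at 0x7fa1831377e0>), ('read_camera', <function make.<locals>.drawn_camera at 0x7fa1831c40e0>)]
```

Top: amber bottles at (367,172), (413,170), (391,192), with the jar at (389,172) and the vial at (359,203). The mat is at (296,182), the dish at (272,163) and the pan at (201,172). The look-alikes are the turquoise square bottles at (404,246), (438,237) and (453,209). I choose only the amber ones in the tray, and check them in close crops.

```bash
cat > h.py <<'E'
import numpy as np,cv2
def cloud(c):
    z=c["z_map"].astype(float); v,u=np.mgrid[:400,:640]; K=c["K"]
    p=np.stack([(u-K[0,2])/K[0,0]*z,(v-K[1,2])/K[1,1]*z,z],-1)
    T=c["world_from_camera"]; w=p@T[:3,:3].T+T[:3,3]; w[z==0]=np.nan; return w
def crop(c,u0,u1,v0,v1,s,f): cv2.imwrite(f,cv2.resize(np.ascontiguousarray(c["image"][v0:v1,u0:u1,::-1]),None,fx=s,fy=s,interpolation=cv2.INTER_CUBIC))
def at(c,u,v,z):  # pixel -> world on plane z
    T=c["world_from_camera"]; d=T[:3,:3]@[(u-c["K"][0,2])/c["K"][0,0],(v-c["K"][1,2])/c["K"][1,1],1]
    return T[:3,3]+d*(z-T[2,3])/d[2]
E
python3 - <<'E'
from h import *
t=np.load("top0.npz"); s=np.load("scene0.npz")
crop(t,340,440,145,220,7,"pics/tc.png"); crop(s,190,345,230,390,3.7,"pics/sc.png")
w=cloud(t); ws=cloud(s)
for n,c,cl,pts in(("top",t,w,[(367,172),(413,170),(391,192),(389,172),(359,203),(320,190),(201,172),(272,163),(425,190)]),("scene",s,ws,[(249,272),(297,270),(248,317),(279,303),(278,248),(350,220),(432,138),(391,208)])):
    for u,v in pts: print(n,u,v,cl[v,u].round(4))
E
```

```text
top 367 172 [ 0.5302 -0.2215  0.1147]
top 413 170 [ 0.5401 -0.3637  0.1129]
top 391 192 [ 0.4681 -0.2923  0.1343]
top 389 172 [ 0.5412 -0.3015  0.0502]
top 359 203 [ 0.4384 -0.2063  0.0472]
top 320 190 [ 0.4822 -0.0805 -0.0022]
top 201 172 [0.523  0.3013 0.0737]
top 272 163 [0.5671 0.0819 0.0141]
top 425 190 [ 0.491  -0.4331 -0.0032]
scene 249 272 [ 0.4755 -0.3064  0.1341]
scene 297 270 [ 0.5391 -0.2328  0.1158]
scene 248 317 [ 0.5488 -0.3716  0.1544]
scene 279 303 [ 0.54   -0.296   0.0448]
scene 278 248 [ 0.4467 -0.2061  0.0508]
scene 350 220 [ 0.5082 -0.0129  0.0028]
scene 432 138 [0.5325 0.2957 0.0748]
scene 391 208 [0.5684 0.0783 0.0169]
```

View pics/tc.png

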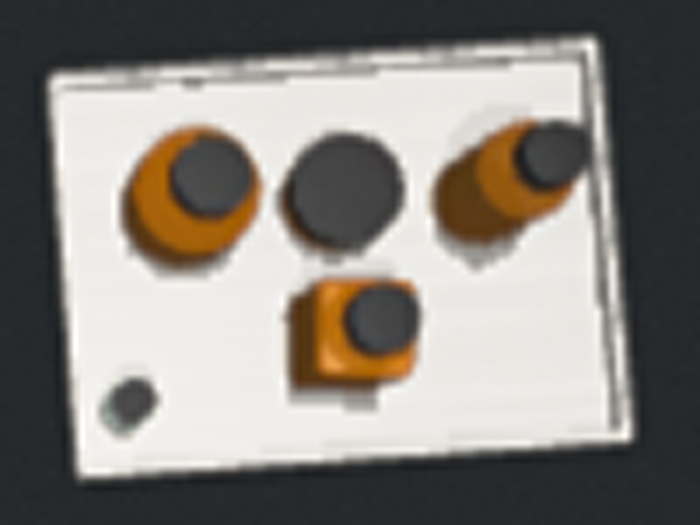

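View pics/sc.png

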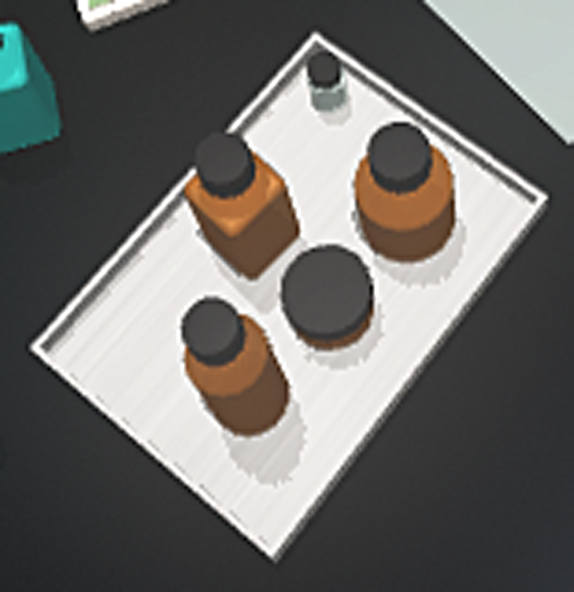

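The crops show squat at the tray's left (cap (212,176) in the top crop), tall at right (cap (552,156)), square in front (cap (382,320), sides nearly along the tray) and the jar lid at (345,191). All are amber.

Run:
```python
from h import *
t=np.load("top0.npz"); s=np.load("scene0.npz")
T=lambda x,y:((x+.5)/7-.5+340,(y+.5)/7-.5+145)
S=lambda x,y:((x+.5)/3.7-.5+190,(y+.5)/3.7-.5+230)
for n,a,b,z in(("squat",(212,176),(400,156),.116),("tall",(552,156),(213,330),.154),("square",(382,320),(225,165),.134),("jar",(345,191),(327,290),.046),("vial",(135,397),(323,68),.05)):
    cls=[]
    for c in(t,s):
        w=cloud(c); px=T(*a) if c is t else S(*b); 
        p=at(c,*px,z); m=(np.abs(w[...,2]-z)<.007)&(np.hypot(w[...,0]-p[0],w[...,1]-p[1])<.035)
        cls.append(w[m].mean(0).round(4)); print(n,p.round(4),cls[-1],m.sum())
# tray/mat rectangles, rims
for nm,px,z in(("tray",[(50,75),(597,38),(632,440),(80,478)],.02),):
    P=np.array([at(t,*T(*q),z)[:2] for q in px]); print(nm,P.round(4),P.mean(0), [np.degrees(np.arctan2(*(P[i]-P[j])[::-1])) for i,j in((0,1),(3,2),(0,3),(1,2))],np.linalg.norm(P-np.roll(P,1,0),axis=1))
P=np.array([at(t,*T(*q),.092)[:2] for q in((318,283),(412,283),(412,380),(318,375))]);print("square sh",P.round(4))
P=np.array([at(t,*q,.003)[:2] for q in((265,154),(334,158),(330,211),(258,207))]);print("mat",P.round(3),P.mean(0))
w=cloud(t)
for u in range(168,236,6):print(u,w[172,u].round(3))
for n,c in(("t",t),("s",s)):
    w=cloud(c); m=(np.abs(w[...,2]-.075)<.004)&(np.hypot(w[...,0]-.525,w[...,1]-.3)<.075); q=w[m]; print("pan",(q.max(0)+q.min(0))/2,q.max(0)-q.min(0),m.sum())
```

```text
squat [ 0.5373 -0.23    0.116 ] [ 0.5378 -0.2303  0.1153] 106
squat [ 0.5431 -0.2347  0.116 ] [ 0.5412 -0.234   0.116 ] 229
tall [ 0.5438 -0.3697  0.154 ] [ 0.5449 -0.3722  0.1529] 79
tall [ 0.5501 -0.3748  0.154 ] [ 0.5486 -0.3751  0.1541] 211
square [ 0.4736 -0.3018  0.134 ] [ 0.4736 -0.3032  0.1328] 85
square [ 0.4812 -0.3076  0.134 ] [ 0.478  -0.3068  0.1339] 195
jar [ 0.5423 -0.3018  0.046 ] [ 0.5429 -0.3024  0.0448] 209
jar [ 0.5467 -0.3054  0.046 ] [ 0.5465 -0.3061  0.0462] 486
vial [ 0.4437 -0.2054  0.05  ] [ 0.442  -0.2049  0.0489] 38
vial [ 0.4446 -0.2076  0.05  ] [ 0.4453 -0.2079  0.0494] 75
tray [[ 0.5982 -0.1661]
 [ 0.6223 -0.4257]
 [ 0.4314 -0.4428]
 [ 0.4071 -0.1837]] [ 0.51473097 -0.30459606] [np.float64(95.31978576969813), np.float64(95.35243596545966), np.float64(5.236872393554878), np.float64(5.120608582738328)] [0.19187263 0.26071935 0.19172524 0.26033056]
square sh [[ 0.4938 -0.2815]
 [ 0.4948 -0.3235]
 [ 0.4513 -0.3239]
 [ 0.4525 -0.282 ]]
mat [[ 0.599  0.108]
 [ 0.591 -0.125]
 [ 0.412 -0.115]
 [ 0.42   0.125]] [ 0.50547084 -0.00193675]
168 [ 0.531  0.433 -0.002]
174 [0.523 0.393 0.056]
180 [0.523 0.373 0.06 ]
186 [0.521 0.347 0.08 ]
192 [0.522 0.33  0.074]
198 [0.523 0.312 0.07 ]
204 [0.523 0.292 0.074]
210 [0.524 0.273 0.074]
216 [0.524 0.254 0.072]
222 [0.527 0.238 0.056]
228 [0.527 0.218 0.059]
234 [0.536 0.21  0.   ]
pan [0.52642177 0.30577854 0.07499861] [0.11635849 0.11863268 0.00799553] 909
pan [0.53015711 0.3034201  0.07500841] [0.11954253 0.12143821 0.00797513] 1176
```

Emit:
step_arm --pt "30 -38 6 0 0 7.2 1" --pt "30 -38 6 0 0 7.2 1" --pt "30 -38 6 0 0 7.1 1" --pt "30 -38 6 0 0 0 1" --pt "30 -38 6 0 0 0 1" --newtons 40

```text
clock: 0.6
tcp_pos: [0.3611, 0.3434, 0.2612]
orientation: [-0.0, -0.001, 1.0, -0.0]
wrist_force: [1.0, 0.3, -0.2]
finger_gap: 0.0852
grip_force: 0.0
```

Emit:
step_arm --pt "30 -38 0 0 0 0 1" --pt "30 -38 0 0 0 0 1" --pt "30 -38 0 0 0 0 1" --pt "10 -48 0 0 0 0 1" --pt "10 -48 0 0 0 0 1"

```text
clock: 1.1
tcp_pos: [0.4709, 0.1332, 0.2607]
orientation: [-0.0, -0.0, 1.0, -0.0]
wrist_force: [2.2, -0.1, 0.3]
finger_gap: 0.0852
grip_force: 0.0
```

Emit:
step_arm --pt "10 -48 0 0 0 0 1" --pt "10 -48 0 0 0 0 1" --pt "10 -48 0 0 0 0 1" --pt "10 -48 0 0 0 0 0.6" --pt "10 -48 0 0 0 0 0.4"

```text
clock: 1.6
tcp_pos: [0.5203, -0.1068, 0.261]
orientation: [-0.0, -0.0, 1.0, 0.0]
wrist_force: [0.6, 0.2, -0.2]
finger_gap: 0.0606
grip_force: 0.0
```

Emit:
step_arm --pt "10 -48 0 0 0 0 0.4" --pt "8 -48 0 0 0 0 0.4" --pt "8 -48 0 0 0 0 0.4" --pt "5 -40 0 0 0 0 0.4" --pt "0 0 0 0 0 0 0.4"

```text
clock: 2.1
tcp_pos: [0.5513, -0.294, 0.2593]
orientation: [-0.001, 0.003, 1.0, -0.0]
wrist_force: [-0.1, 0.4, -0.6]
finger_gap: 0.0595
grip_force: 0.0
```

Emit:
step_arm --pt "-2 -40 0 0 0 0 0.4" --pt "-2 -39 0 0 0 0 0.4" --pt "0 0 -30 0 0 0 0.4" --pt "0 0 -20 0 0 0 0.4" --pt "0 0 0 0 0 0 0.4"

```text
clock: 2.6
tcp_pos: [0.5458, -0.3661, 0.2073]
orientation: [-0.003, -0.0, 1.0, 0.003]
wrist_force: [-0.3, -0.1, -0.8]
finger_gap: 0.06
grip_force: 0.0
```

Run:
```python
from workcell import *; from h import *
print(get_state()["tcp_pos"])
c=read_camera("scene"); crop(c,190,345,230,390,3.7,"pics/s1.png")
```

```text
[ 0.54575485 -0.3661307   0.20731274]
```

View pics/s1.png

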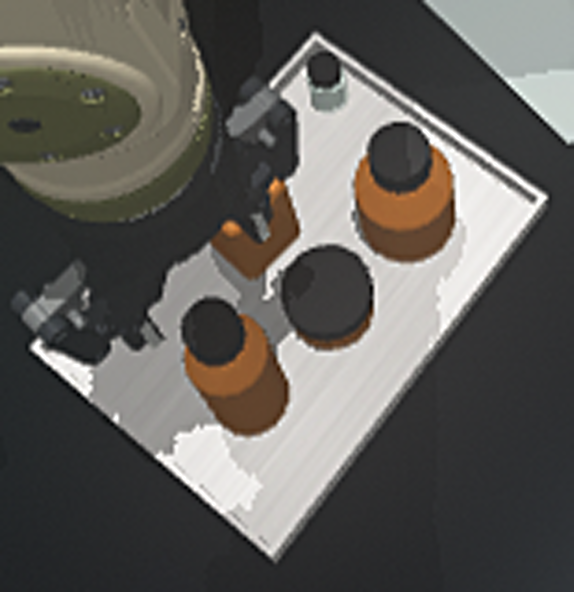

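Emit:
step_arm --pt "1 -7 -25 0 0 0 0.4" --pt "0 0 -35 0 0 0 0.4" --pt "0 0 -26 0 0 0 0.4" --pt "0 0 0 0 0 0 0.4" --pt "0 0 0 0 0 0 0.4"

```text
clock: 3.15
tcp_pos: [0.5491, -0.3746, 0.1268]
orientation: [0.0, -0.001, 1.0, -0.0]
wrist_force: [0.9, -1.1, -0.1]
finger_gap: 0.0597
grip_force: 0.0
```

Run:
```python
from workcell import *; from h import *
print(get_state()["tcp_pos"],get_state()["wrist_force"])
c=read_camera("scene"); s=np.load("scene0.npz")
print(at(s,(207.5)/3.7-.5+190,279.5/3.7-.5+230,.213))
crop(c,190,345,230,390,3.7,"pics/s2.png")
```

```text
[ 0.54905995 -0.37460833  0.12684853] [ 0.9256431  -1.10354043 -0.12720486]
[ 0.54951604 -0.36530777  0.213     ]
```

View pics/s2.png

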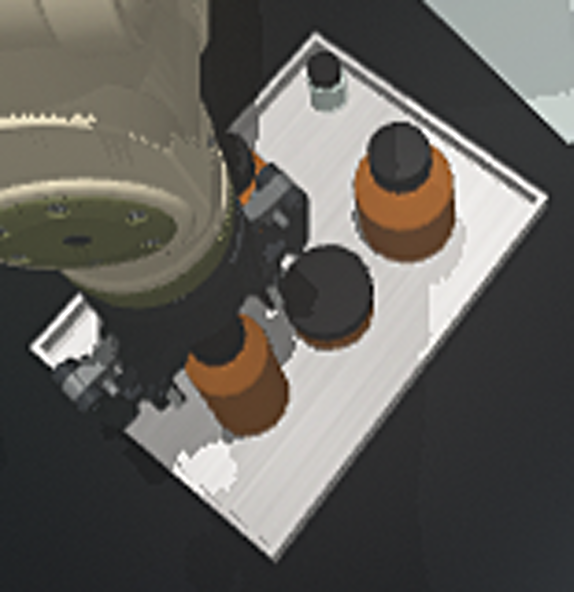

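Emit:
step_arm --pt "-2 0 -6 0 0 0 0.4" --pt "0 0 0 0 0 0 0.0" --pt "0 0 0 0 0 0 -0.4" --pt "0 0 0 0 0 0 -0.8" --pt "0 0 0 0 0 0 -0.8"

```text
clock: 3.7
tcp_pos: [0.5469, -0.3749, 0.1202]
orientation: [0.001, -0.0, 1.0, -0.0]
wrist_force: [0.6, 0.5, 5.2]
finger_gap: 0.029
grip_force: 39.4
```

Emit:
step_arm --pt "0 0 0 0 0 0 -1" --pt "0 0 0 0 0 0 -1"

```text
clock: 3.9
tcp_pos: [0.5469, -0.375, 0.1202]
orientation: [0.001, -0.0, 1.0, -0.0]
wrist_force: [-0.2, 0.6, 6.2]
finger_gap: 0.0287
grip_force: 39.4
```

Emit:
step_arm --pt "0 0 10 0 0 0 -1" --pt "0 0 30 0 0 0 -1" --pt "0 0 40 0 0 0 -1" --pt "0 0 40 0 0 0 -1" --pt "0 0 20 0 0 0 -1" --newtons 60

```text
clock: 4.4
tcp_pos: [0.547, -0.3756, 0.2633]
orientation: [0.001, -0.0, 1.0, -0.002]
wrist_force: [0.3, -0.2, -1.9]
finger_gap: 0.0285
grip_force: 59.7
```

Emit:
step_arm --pt "-2 15 10 0 0 0 -1" --pt "-4 25 5 0 0 0 -1" --pt "-5 35 0 0 0 0 -1" --pt "-5 40 0 0 0 0 -1" --pt "-6 40 0 0 0 0 -1"

```text
clock: 4.9
tcp_pos: [0.5232, -0.2176, 0.2729]
orientation: [-0.001, 0.0, 1.0, 0.001]
wrist_force: [0.5, 0.4, -1.6]
finger_gap: 0.0286
grip_force: 59.7
```

Emit:
step_arm --pt "-6 40 0 0 0 0 -1" --pt "-6 40 0 0 0 0 -1" --pt "-6 40 0 0 0 0 -1" --pt "-6 40 0 0 0 0 -1" --pt "-6 40 0 0 0 0 -1"

```text
clock: 5.4
tcp_pos: [0.4927, -0.0177, 0.2733]
orientation: [-0.001, -0.0, 1.0, 0.0]
wrist_force: [0.5, 1.0, -2.6]
finger_gap: 0.0286
grip_force: 59.7
```

Emit:
step_arm --pt "-6 40 0 0 0 0 -1" --pt "-4 30 0 0 0 0 -1" --pt "-3 20 0 0 0 0 -1" --pt "-2 8 -20 0 0 0 -1" --pt "0 0 -40 0 0 0 -1"

```text
clock: 5.9
tcp_pos: [0.4801, 0.08, 0.2156]
orientation: [0.002, -0.002, 1.0, 0.0]
wrist_force: [1.3, -0.2, -1.9]
finger_gap: 0.0285
grip_force: 59.9
```

Emit:
step_arm --pt "0 0 -40 0 0 0 -1" --pt "0 0 -35 0 0 0 -1" --pt "0 0 -14 0 0 0 -1" --pt "0 0 -5 0 0 0 -1" --pt "0 0 0 0 0 0 -1"

```text
clock: 6.4
tcp_pos: [0.4783, 0.0785, 0.1199]
orientation: [-0.001, -0.0, 1.0, 0.0]
wrist_force: [-0.2, 0.6, -1.9]
finger_gap: 0.0286
grip_force: 60.0
```

Emit:
step_arm --pt "0 0 -1 0 0 0 -1" --pt "0 0 0 0 0 0 -1"

```text
clock: 6.6
tcp_pos: [0.4791, 0.0783, 0.1193]
orientation: [-0.0, -0.0, 1.0, 0.0]
wrist_force: [-1.0, 0.3, -2.1]
finger_gap: 0.0285
grip_force: 60.0
```

Emit:
step_arm --pt "0 0 -1 0 0 0 -1" --pt "0 0 -1 0 0 0 -1" --pt "0 0 0 0 0 0 -1"

```text
clock: 6.9
tcp_pos: [0.4806, 0.0783, 0.1193]
orientation: [0.002, -0.0, 1.0, 0.0]
wrist_force: [-2.6, 1.0, 12.1]
finger_gap: 0.0285
grip_force: 61.3
```

Emit:
step_arm --pt "0 0 1 0 0 0 -0.2" --pt "0 0 0 0 0 0 0.2" --pt "0 0 0 0 0 0 0.4" --pt "0 0 20 0 0 0 0.4" --pt "0 0 40 0 0 0 0.4"

```text
clock: 7.4
tcp_pos: [0.4769, 0.078, 0.1758]
orientation: [-0.004, -0.0, 1.0, 0.0]
wrist_force: [-0.0, 0.2, -0.4]
finger_gap: 0.0595
grip_force: 0.0
```

Emit:
step_arm --pt "0 -20 25 0 0 0 0.4" --pt "0 -40 0 0 0 0 0.4" --pt "0 -45 0 0 0 0 0.4" --pt "0 -45 0 0 0 0 0.4" --pt "0 -45 0 0 0 0 0.4"

```text
clock: 7.9
tcp_pos: [0.4793, -0.1185, 0.2032]
orientation: [0.0, -0.0, 1.0, 0.0]
wrist_force: [1.3, 0.3, -0.3]
finger_gap: 0.0594
grip_force: 0.0
```

Emit:
step_arm --pt "0 -45 0 0 0 0 0.4" --pt "0 -45 0 0 0 0 0.4" --pt "-1 -45 0 0 0 0 0.4" --pt "-1 -35 0 0 0 0 0.4" --pt "-1 -18 -20 0 0 0 0.4"

```text
clock: 8.4
tcp_pos: [0.4775, -0.3094, 0.185]
orientation: [0.002, 0.001, 1.0, -0.002]
wrist_force: [0.7, -0.1, -0.1]
finger_gap: 0.0597
grip_force: 0.0
```

Emit:
step_arm --pt "0 0 -30 0 0 0 0.4" --pt "0 0 0 0 0 0 0.4"

```text
clock: 8.6
tcp_pos: [0.4739, -0.3038, 0.149]
orientation: [-0.003, 0.001, 1.0, 0.003]
wrist_force: [0.1, 0.7, -0.4]
finger_gap: 0.0598
grip_force: 0.0
```

Run:
```python
from workcell import *; from h import *
print(get_state()["tcp_pos"])
c=read_camera("scene"); cv2.imwrite("pics/s3.png",c["image"][:,:,::-1])
w=cloud(c); m=(np.abs(w[...,2]-.153)<.007)&(np.hypot(w[...,0]-.48,w[...,1]-.08)<.05); print(w[m].mean(0),m.sum())
```

```text
[ 0.47392266 -0.30382911  0.14899303]
[0.48207195 0.07642118 0.15283625] 114
```

View pics/s3.png

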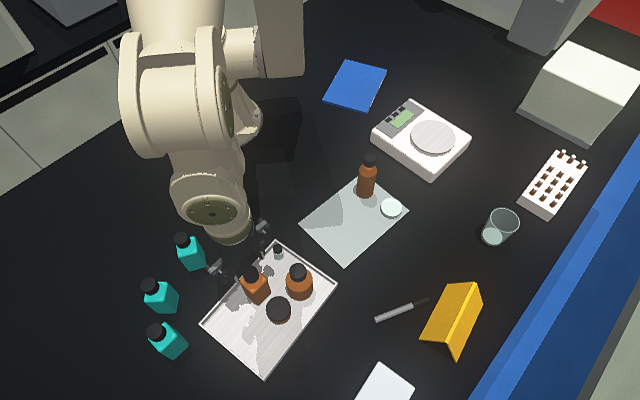

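The tall bottle stands upright on the mat at (368,175), and the gripper is over the square bottle at (252,275).

Emit:
step_arm --pt "1 -1 -30 0 0 0 0.4" --pt "0 0 -18 0 0 0 0.4" --pt "0 0 0 0 0 0 0.4" --pt "0 0 0 0 0 0 0.4"

```text
clock: 9.05
tcp_pos: [0.4781, -0.3057, 0.1067]
orientation: [0.0, -0.001, 1.0, -0.0]
wrist_force: [-0.9, -1.3, 0.4]
finger_gap: 0.0596
grip_force: 0.0
```

Emit:
step_arm --pt "-2 1 -5 0 0 0 0.4" --pt "0 0 0 0 0 0 0.0" --pt "0 0 0 0 0 0 -0.4" --pt "0 0 0 0 0 0 -0.8" --pt "0 0 0 0 0 0 -1" --newtons 40

```text
clock: 9.55
tcp_pos: [0.4759, -0.305, 0.1012]
orientation: [0.001, -0.0, 1.0, -0.0]
wrist_force: [-0.9, 1.2, 6.1]
finger_gap: 0.0312
grip_force: 39.6
```

Emit:
step_arm --pt "0 0 0 0 0 0 -1" --pt "0 0 0 0 0 0 -1" --newtons 60

```text
clock: 9.75
tcp_pos: [0.4759, -0.305, 0.1013]
orientation: [0.001, -0.0, 1.0, -0.0]
wrist_force: [-1.8, 1.6, 6.7]
finger_gap: 0.0303
grip_force: 58.7
```

Emit:
step_arm --pt "0 0 10 0 0 0 -1" --pt "0 0 30 0 0 0 -1" --pt "0 0 40 0 0 0 -1" --pt "0 0 35 0 0 0 -1" --pt "0 10 10 0 0 0 -1"

```text
clock: 10.25
tcp_pos: [0.477, -0.2969, 0.2295]
orientation: [0.003, 0.0, 1.0, -0.002]
wrist_force: [0.5, -1.1, -2.9]
finger_gap: 0.0305
grip_force: 59.9
```

Emit:
step_arm --pt "0 25 5 0 0 0 -1" --pt "0 35 0 0 0 0 -1" --pt "0 40 0 0 0 0 -1" --pt "0 40 0 0 0 0 -1" --pt "1 40 0 0 0 0 -1"

```text
clock: 10.75
tcp_pos: [0.4753, -0.1128, 0.2291]
orientation: [-0.001, 0.0, 1.0, 0.001]
wrist_force: [0.8, 1.1, -2.7]
finger_gap: 0.0304
grip_force: 59.9
```

Emit:
step_arm --pt "1 40 0 0 0 0 -1" --pt "1 35 0 0 0 0 -1" --pt "1 25 0 0 0 0 -1" --pt "0 12 -30 0 0 0 -1" --pt "0 0 -40 0 0 0 -1"

```text
clock: 11.25
tcp_pos: [0.4803, -0.0008, 0.1605]
orientation: [0.002, -0.002, 1.0, -0.0]
wrist_force: [-0.1, -0.1, -2.1]
finger_gap: 0.0309
grip_force: 60.0
```

Emit:
step_arm --pt "0 0 -35 0 0 0 -1" --pt "0 0 -17 0 0 0 -1" --pt "0 0 -6 0 0 0 -1" --pt "0 0 -2 0 0 0 -1" --pt "0 0 0 0 0 0 -1"

```text
clock: 11.75
tcp_pos: [0.479, -0.0024, 0.1007]
orientation: [-0.0, -0.0, 1.0, 0.0]
wrist_force: [0.4, -0.9, -2.1]
finger_gap: 0.0303
grip_force: 59.9
```

Emit:
step_arm --pt "0 0 -1 0 0 0 -1" --pt "0 0 -1 0 0 0 -1" --pt "0 0 0 0 0 0 -1"

```text
clock: 12.05
tcp_pos: [0.4804, -0.0026, 0.1003]
orientation: [0.001, -0.0, 1.0, 0.0]
wrist_force: [-3.4, 2.2, 13.4]
finger_gap: 0.0305
grip_force: 61.7
```

Emit:
step_arm --pt "0 0 1 0 0 0 -0.2" --pt "0 0 0 0 0 0 0.2" --pt "0 0 0 0 0 0 0.4" --pt "0 0 25 0 0 0 0.4" --pt "0 0 35 0 0 0 0.4"

```text
clock: 12.55
tcp_pos: [0.4777, -0.0027, 0.1579]
orientation: [-0.003, -0.0, 1.0, 0.0]
wrist_force: [0.3, 0.3, 0.6]
finger_gap: 0.0596
grip_force: 0.0
```

Emit:
step_arm --pt "4 -19 5 0 0 0 0.4" --pt "10 -40 0 0 0 0 0.4" --pt "10 -40 0 0 0 0 0.4" --pt "10 -40 0 0 0 0 0.4" --pt "10 -40 0 0 0 0 0.4"

```text
clock: 13.05
tcp_pos: [0.5237, -0.1835, 0.1641]
orientation: [-0.0, -0.0, 1.0, 0.0]
wrist_force: [-0.1, 0.6, 0.5]
finger_gap: 0.0596
grip_force: 0.0
```

Emit:
step_arm --pt "10 -35 0 0 0 0 0.4" --pt "5 -15 -15 0 0 0 0.4" --pt "0 0 -25 0 0 0 0.4" --pt "0 0 0 0 0 0 0.4" --pt "0 0 0 0 0 0 0.4"

```text
clock: 13.55
tcp_pos: [0.5375, -0.2307, 0.1233]
orientation: [-0.001, -0.0, 1.0, 0.001]
wrist_force: [0.0, -0.7, 0.9]
finger_gap: 0.06
grip_force: 0.0
```

Emit:
step_arm --pt "0 -1 -25 0 0 0 0.4" --pt "0 0 -16 0 0 0 0.4" --pt "0 0 0 0 0 0 0.4" --pt "0 0 0 0 0 0 0.4"

```text
clock: 13.95
tcp_pos: [0.5389, -0.2324, 0.0844]
orientation: [0.0, -0.001, 1.0, -0.0]
wrist_force: [0.3, -0.2, 0.4]
finger_gap: 0.0597
grip_force: 0.0
```

Emit:
step_arm --pt "0 0 0 0 0 0 0.2" --pt "0 0 0 0 0 0 0" --pt "0 0 0 0 0 0 -0.4" --pt "0 0 0 0 0 0 -0.8" --pt "0 0 0 0 0 0 -1" --newtons 40

```text
clock: 14.45
tcp_pos: [0.5393, -0.233, 0.0847]
orientation: [0.001, -0.0, 1.0, -0.0]
wrist_force: [-0.9, 1.4, 6.2]
finger_gap: 0.0351
grip_force: 39.4
```

Emit:
step_arm --pt "0 0 0 0 0 0 -1" --pt "0 0 0 0 0 0 -1" --newtons 60

```text
clock: 14.65
tcp_pos: [0.5393, -0.2329, 0.0847]
orientation: [0.001, -0.0, 1.0, -0.0]
wrist_force: [-0.2, 1.9, 6.6]
finger_gap: 0.0344
grip_force: 59.0
```

Emit:
step_arm --pt "0 0 10 0 0 0 -1" --pt "0 0 30 0 0 0 -1" --pt "0 0 30 0 0 0 -1" --pt "-5 10 10 0 0 0 -1" --pt "-9 25 0 0 0 0 -1"

```text
clock: 15.15
tcp_pos: [0.5257, -0.1994, 0.1649]
orientation: [0.002, 0.001, 1.0, -0.001]
wrist_force: [-0.2, 0.4, -3.0]
finger_gap: 0.0346
grip_force: 60.6
```

Emit:
step_arm --pt "-13 35 0 0 0 0 -1" --pt "-13 35 0 0 0 0 -1" --pt "-11 30 0 0 0 0 -1" --pt "-8 18 0 0 0 0 -1" --pt "0 0 -30 0 0 0 -1"

```text
clock: 15.65
tcp_pos: [0.4804, -0.0781, 0.1359]
orientation: [0.003, -0.002, 1.0, -0.001]
wrist_force: [1.7, -1.5, -3.7]
finger_gap: 0.0345
grip_force: 60.8
```

Emit:
step_arm --pt "0 0 -30 0 0 0 -1" --pt "0 0 -14 0 0 0 -1" --pt "0 0 -5 0 0 0 -1" --pt "0 0 -2 0 0 0 -1" --pt "0 0 0 0 0 0 -1"

```text
clock: 16.15
tcp_pos: [0.4788, -0.0791, 0.084]
orientation: [-0.0, -0.0, 1.0, 0.001]
wrist_force: [-6.2, 4.7, 12.5]
finger_gap: 0.0345
grip_force: 62.4
```

Emit:
step_arm --pt "0 0 0 0 0 0 -0.1" --pt "0 0 0 0 0 0 0.2" --pt "0 0 0 0 0 0 0.3" --pt "0 0 25 0 0 0 0.3" --pt "0 0 35 0 0 0 0.4"

```text
clock: 16.65
tcp_pos: [0.478, -0.0796, 0.1412]
orientation: [-0.002, -0.0, 1.0, 0.001]
wrist_force: [1.3, 0.6, -0.5]
finger_gap: 0.0602
grip_force: 0.0
```

Emit:
step_arm --pt "5 -18 0 0 0 0 1" --pt "12 -40 0 0 0 0 1" --pt "12 -40 0 0 0 0 1" --pt "12 -40 0 0 0 0 1" --pt "12 -40 0 0 0 0 1"

```text
clock: 17.15
tcp_pos: [0.533, -0.2598, 0.1423]
orientation: [0.0, -0.0, 1.0, -0.0]
wrist_force: [0.7, 0.2, 0.9]
finger_gap: 0.0852
grip_force: 0.0
```

Emit:
step_arm --pt "8 -30 -15 0 0 0 1" --pt "3 -16 -25 0 0 0 1" --pt "0 0 -30 0 0 0 1" --pt "0 0 0 0 0 0 1" --pt "0 0 0 0 0 0 1"

```text
clock: 17.65
tcp_pos: [0.5429, -0.3035, 0.0719]
orientation: [-0.001, -0.0, 1.0, 0.001]
wrist_force: [0.4, 0.0, 0.9]
finger_gap: 0.0854
grip_force: 0.0
```

Run:
```python
from workcell import *; from h import *
print(get_state()["tcp_pos"])
c=read_camera("scene"); crop(c,190,430,120,330,3.2,"pics/s4.png")
w=cloud(c); q=np.load("scene0.npz"); w0=cloud(q)
for n,z,x,y in(("tall",.153,.48,.078),("sq",.133,.48,-.003),("squat",.115,.48,-.08)):
    m=(np.abs(w[...,2]-z)<.007)&(np.hypot(w[...,0]-x,w[...,1]-y)<.035); print(n,w[m].mean(0).round(4),m.sum())
```

```text
[ 0.54294003 -0.30349949  0.07193746]
tall [0.482  0.0761 0.1531] 114
sq [ 0.4828 -0.0058  0.133 ] 140
squat [ 0.482  -0.0813  0.1151] 181
```

View pics/s4.png

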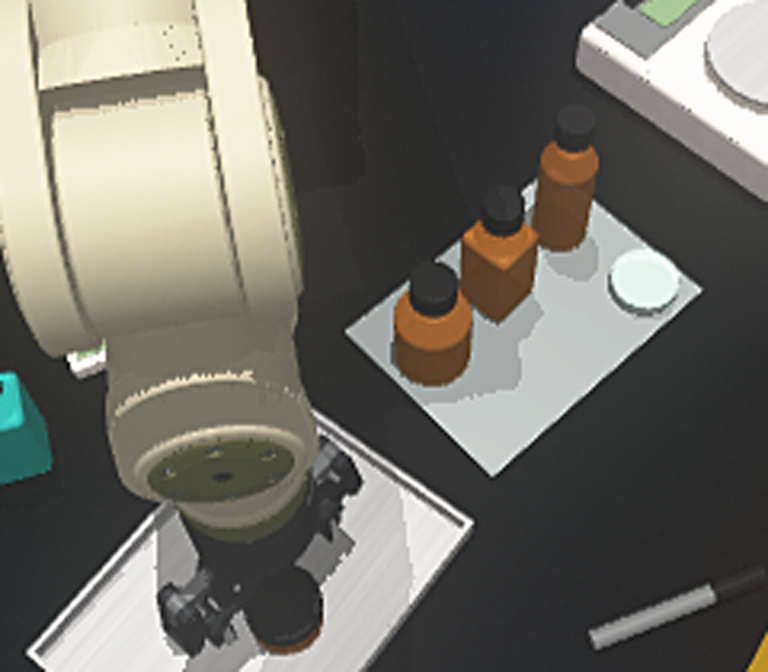

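All three bottles stand upright on the mat (squat (433,330), square (498,260), tall (567,185)), and the gripper straddles the jar at (290,610).

Emit:
step_arm --pt "1 0 -30 0 0 0 1" --pt "0 0 -20 0 0 0 1" --pt "0 0 -8 0 0 0 1" --pt "0 0 0 0 0 0 1" --pt "0 0 0 0 0 0 1"

```text
clock: 18.2
tcp_pos: [0.5456, -0.3043, 0.0161]
orientation: [0.001, -0.0, 1.0, -0.001]
wrist_force: [0.0, -0.0, -0.5]
finger_gap: 0.0856
grip_force: 0.0
```

Emit:
step_arm --pt "0 0 0 0 0 0 0.6" --pt "0 0 0 0 0 0 0.2" --pt "0 0 0 0 0 0 -0.2" --pt "0 0 0 0 0 0 -0.6" --pt "0 0 0 0 0 0 -1" --newtons 40

```text
clock: 18.7
tcp_pos: [0.5453, -0.3043, 0.0157]
orientation: [0.001, -0.0, 1.0, -0.001]
wrist_force: [-0.2, 0.9, 5.6]
finger_gap: 0.0527
grip_force: 41.6
```

Emit:
step_arm --pt "0 0 0 0 0 0 -1" --pt "0 0 0 0 0 0 -1" --newtons 50

```text
clock: 18.9
tcp_pos: [0.5453, -0.3043, 0.0158]
orientation: [0.001, -0.0, 1.0, -0.001]
wrist_force: [-0.6, 1.0, 5.3]
finger_gap: 0.0528
grip_force: 51.1
```

Emit:
step_arm --pt "0 0 10 0 0 0 -1" --pt "0 0 30 0 0 0 -1" --pt "0 0 40 0 0 0 -1" --pt "0 0 45 0 0 0 -1" --pt "0 0 45 0 0 0 -1"

```text
clock: 19.4
tcp_pos: [0.5438, -0.3035, 0.1859]
orientation: [-0.001, -0.0, 1.0, 0.0]
wrist_force: [0.7, -1.0, -1.0]
finger_gap: 0.0526
grip_force: 52.9
```

Emit:
step_arm --pt "0 15 30 0 0 0 -1" --pt "-1 30 10 0 0 0 -1" --pt "-1 40 0 0 0 0 -1" --pt "-1 40 0 0 0 0 -1" --pt "-1 40 0 0 0 0 -1"

```text
clock: 19.9
tcp_pos: [0.5399, -0.1375, 0.2247]
orientation: [-0.0, 0.0, 1.0, 0.0]
wrist_force: [0.7, 0.9, -1.4]
finger_gap: 0.0522
grip_force: 52.9
```

Emit:
step_arm --pt "-1 40 0 0 0 0 -1" --pt "-1 40 0 0 0 0 -1" --pt "-1 40 0 0 0 0 -1" --pt "-1 40 0 0 0 0 -1" --pt "-1 40 0 0 0 0 -1"

```text
clock: 20.4
tcp_pos: [0.5349, 0.0626, 0.2247]
orientation: [-0.0, -0.0, 1.0, 0.0]
wrist_force: [1.0, 0.8, -2.1]
finger_gap: 0.0528
grip_force: 52.9
```

Emit:
step_arm --pt "-1 40 0 0 0 0 -1" --pt "-1 40 0 0 0 0 -1" --pt "-1 40 0 0 0 0 -1" --pt "-1 40 0 0 0 0 -1" --pt "-1 35 0 0 0 0 -1"

```text
clock: 20.9
tcp_pos: [0.5299, 0.258, 0.2246]
orientation: [-0.0, -0.001, 1.0, 0.0]
wrist_force: [0.7, -0.0, -1.7]
finger_gap: 0.0527
grip_force: 52.9
```

Emit:
step_arm --pt "-1 28 0 0 0 0 -1" --pt "-1 16 0 0 0 0 -1" --pt "0 6 -20 0 0 0 -1" --pt "0 0 -30 0 0 0 -1" --pt "0 0 -30 0 0 0 -1"

```text
clock: 21.4
tcp_pos: [0.5288, 0.306, 0.144]
orientation: [0.001, -0.0, 1.0, 0.0]
wrist_force: [0.5, -0.1, -1.8]
finger_gap: 0.0528
grip_force: 52.9
```

Emit:
step_arm --pt "0 0 -20 0 0 0 -1" --pt "0 0 0 0 0 0 -1" --pt "0 0 0 0 0 0 -1"

```text
clock: 21.7
tcp_pos: [0.5285, 0.3055, 0.1246]
orientation: [-0.0, 0.0, 1.0, -0.0]
wrist_force: [0.3, 0.4, -1.3]
finger_gap: 0.0526
grip_force: 52.9
```

Emit:
step_arm --pt "0 0 -20 0 0 0 -1" --pt "0 0 -10 0 0 0 -1" --pt "0 0 -5 0 0 0 -1" --pt "0 0 -2 0 0 0 -1" --pt "0 0 0 0 0 0 -1"

```text
clock: 22.2
tcp_pos: [0.5288, 0.3062, 0.0878]
orientation: [0.0, -0.0, 1.0, 0.0]
wrist_force: [0.1, 0.0, -2.6]
finger_gap: 0.0523
grip_force: 52.9
```

Emit:
step_arm --pt "0 0 -1 0 0 0 -1" --pt "0 0 0 0 0 0 -1"

```text
clock: 22.4
tcp_pos: [0.5289, 0.3063, 0.0869]
orientation: [0.0, -0.0, 1.0, 0.0]
wrist_force: [0.3, -0.4, -1.5]
finger_gap: 0.0526
grip_force: 52.9
```

Emit:
step_arm --pt "0 0 -1 0 0 0 -1" --pt "0 0 -0.5 0 0 0 -1" --pt "0 0 0 0 0 0 -1"

```text
clock: 22.7
tcp_pos: [0.529, 0.3063, 0.0868]
orientation: [0.001, -0.0, 1.0, 0.0]
wrist_force: [-2.6, -1.4, 7.7]
finger_gap: 0.0525
grip_force: 53.8
```

Emit:
step_arm --pt "0 0 0.5 0 0 0 0.3" --pt "0 0 0 0 0 0 0.8" --pt "0 0 0 0 0 0 1" --pt "0 0 0 0 0 0 1" --pt "0 0 25 0 0 0 1"

```text
clock: 23.2
tcp_pos: [0.526, 0.305, 0.1069]
orientation: [-0.003, -0.0, 1.0, -0.001]
wrist_force: [-0.4, -0.6, -1.2]
finger_gap: 0.0852
grip_force: 0.0
```

Emit:
step_arm --pt "0 0 45 0 0 0 1" --pt "0 0 35 0 0 0 0.7" --pt "-6 -28 10 0 0 0 0.4" --pt "-9 -40 0 0 0 0 0.4" --pt "-9 -40 0 0 0 0 0.4"

```text
clock: 23.7
tcp_pos: [0.5046, 0.1975, 0.2008]
orientation: [0.001, -0.001, 1.0, 0.0]
wrist_force: [-0.0, -0.6, -0.1]
finger_gap: 0.0599
grip_force: 0.0
```

Emit:
step_arm --pt "-9 -40 0 0 0 0 0.4" --pt "-9 -40 0 0 0 0 0.4" --pt "-6 -28 0 0 0 0 0.4" --pt "-2 -12 -20 0 0 0 0.4" --pt "0 0 -10 0 0 0 0.4"

```text
clock: 24.2
tcp_pos: [0.4779, 0.0766, 0.1694]
orientation: [-0.0, 0.001, 1.0, -0.0]
wrist_force: [0.7, 0.5, -0.4]
finger_gap: 0.0599
grip_force: 0.0
```

Run:
```python
from workcell import *; from h import *
print(get_state()["tcp_pos"])
for n in("scene","top"):
    c=read_camera(n); w=cloud(c)
    if n=="scene": crop(c,300,500,80,240,3.5,"pics/s5.png")
    for k,z,x,y in(("jar",.117,.5285,.306),("tall",.153,.48,.078),("pan",.075,.528,.3045)):
        r=.04 if k!="pan" else .075
        m=(np.abs(w[...,2]-z)<.006)&(np.hypot(w[...,0]-x,w[...,1]-y)<r); q=w[m]
        if len(q): print(n,k,q.mean(0).round(4),((q.max(0)+q.min(0))/2).round(4),len(q))
```

```text
[0.47789268 0.07660804 0.169438  ]
scene jar [0.5308 0.3011 0.1175] [0.5296 0.304  0.1164] 279
scene tall [0.483  0.0768 0.1533] [0.4811 0.0783 0.152 ] 102
scene pan [0.5349 0.2898 0.0759] [0.5303 0.3015 0.0754] 828
top jar [0.5268 0.3062 0.1155] [0.5266 0.3063 0.1165] 227
top pan [0.5255 0.309  0.0742] [0.5266 0.3146 0.0746] 688
```

View pics/s5.png

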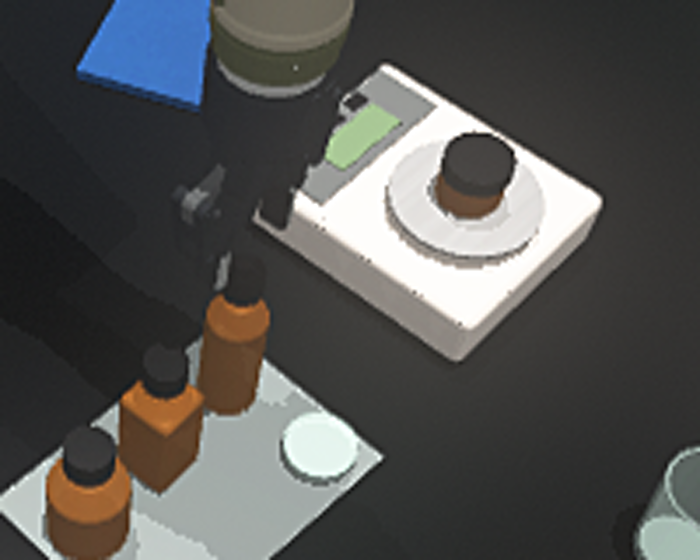

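The jar stands upright in the middle of the pan (jar at (478,175), pan (466,195) in the crop), within about 1 mm by both cameras. Now I return the bottles, tall first.

Emit:
step_arm --pt "1 1 -30 0 0 0 0.4" --pt "0 0 -18 0 0 0 0.4" --pt "0 0 0 0 0 0 0.4" --pt "0 0 0 0 0 0 0.4"

```text
clock: 24.7
tcp_pos: [0.4797, 0.08, 0.1228]
orientation: [-0.0, -0.001, 1.0, 0.0]
wrist_force: [-0.1, 0.4, 0.3]
finger_gap: 0.0595
grip_force: 0.0
```

Emit:
step_arm --pt "0.5 -1 -3 0 0 0 0.3" --pt "0 0 0 0 0 0 0.0" --pt "0 0 0 0 0 0 -0.4" --pt "0 0 0 0 0 0 -0.8" --pt "0 0 0 0 0 0 -1" --newtons 40

```text
clock: 25.2
tcp_pos: [0.4807, 0.0783, 0.1202]
orientation: [0.001, -0.0, 1.0, 0.0]
wrist_force: [-1.1, 1.3, 4.7]
finger_gap: 0.029
grip_force: 39.4
```

Emit:
step_arm --pt "0 0 0 0 0 0 -1" --pt "0 0 0 0 0 0 -1" --newtons 60

```text
clock: 25.4
tcp_pos: [0.4808, 0.0784, 0.1202]
orientation: [0.001, -0.0, 1.0, 0.0]
wrist_force: [-0.6, 1.7, 5.9]
finger_gap: 0.0286
grip_force: 58.6
```

Emit:
step_arm --pt "0 0 10 0 0 0 -1" --pt "0 0 30 0 0 0 -1" --pt "0 0 45 0 0 0 -1" --pt "0 0 45 0 0 0 -1" --pt "1 -10 15 0 0 0 -1"

```text
clock: 25.9
tcp_pos: [0.4823, 0.0684, 0.2691]
orientation: [0.003, -0.001, 1.0, -0.0]
wrist_force: [-0.3, -0.4, -2.6]
finger_gap: 0.0283
grip_force: 59.6
```

Emit:
step_arm --pt "4 -25 0 0 0 0 -1" --pt "5 -35 0 0 0 0 -1" --pt "6 -40 0 0 0 0 -1" --pt "6 -40 0 0 0 0 -1" --pt "6 -40 0 0 0 0 -1"

```text
clock: 26.4
tcp_pos: [0.5074, -0.1134, 0.2643]
orientation: [-0.001, -0.0, 1.0, 0.0]
wrist_force: [0.7, -0.1, -1.3]
finger_gap: 0.0288
grip_force: 59.5
```

Emit:
step_arm --pt "6 -40 0 0 0 0 -1" --pt "6 -40 0 0 0 0 -1" --pt "6 -40 0 0 0 0 -1" --pt "6 -40 0 0 0 0 -1" --pt "5 -38 0 0 0 0 -1"

```text
clock: 26.9
tcp_pos: [0.5364, -0.3116, 0.2639]
orientation: [-0.001, 0.0, 1.0, 0.0]
wrist_force: [1.6, 0.6, -1.7]
finger_gap: 0.0281
grip_force: 59.5
```

Emit:
step_arm --pt "5 -35 0 0 0 0 -1" --pt "3 -20 0 0 0 0 -1" --pt "1 -10 -20 0 0 0 -1" --pt "0 0 -40 0 0 0 -1" --pt "0 0 -30 0 0 0 -1"

```text
clock: 27.4
tcp_pos: [0.545, -0.3752, 0.172]
orientation: [-0.001, 0.0, 1.0, 0.001]
wrist_force: [-0.1, -0.3, -3.2]
finger_gap: 0.0285
grip_force: 59.6
```

Emit:
step_arm --pt "0 0 -20 0 0 0 -1" --pt "0 0 0 0 0 0 -1" --pt "0 0 0 0 0 0 -1"

```text
clock: 27.7
tcp_pos: [0.5456, -0.3747, 0.1543]
orientation: [-0.001, -0.0, 1.0, 0.0]
wrist_force: [0.6, 0.7, -1.6]
finger_gap: 0.0286
grip_force: 59.6
```

Emit:
step_arm --pt "1 1 -18 0 0 0 -1" --pt "0 0 -10 0 0 0 -1" --pt "0 0 -4 0 0 0 -1" --pt "0 0 0 0 0 0 -1" --pt "0 0 0 0 0 0 -1"

```text
clock: 28.2
tcp_pos: [0.5473, -0.3742, 0.1232]
orientation: [0.0, -0.0, 1.0, -0.0]
wrist_force: [0.5, -0.4, -2.0]
finger_gap: 0.0288
grip_force: 59.8
```

Run:
```python
from workcell import *; from h import *
print(get_state()["tcp_pos"],get_state()["wrist_force"])
c=read_camera("scene"); a=c["image"]; b=np.load("scene0.npz")["image"]
# amber body, rows below neck, bottle_tall region
for n,i in(("now",a),("start",b)):
    r=i[312:350,238:272].astype(int); m=(r[...,0]>r[...,2]+35); v,u=np.nonzero(m)
    print(n,m.sum(),u.mean()+238,v.mean()+312,u.min()+238,u.max()+238,v.max()+312)
```

```text
[ 0.54730555 -0.3741606   0.12317703] [ 0.52116013 -0.41940871 -1.95785829]
now 435 256.367816091954 334.29195402298853 242 267 346
start 493 255.4503042596349 333.39350912778906 240 267 347
```

Emit:
step_arm --pt "0 0 -2 0 0 0 -1" --pt "0 0 -1 0 0 0 -1" --pt "0 0 -1 0 0 0 -1" --pt "0 0 0 0 0 0 -1"

```text
clock: 28.65
tcp_pos: [0.5481, -0.3745, 0.1212]
orientation: [0.002, -0.0, 1.0, -0.001]
wrist_force: [-1.3, 2.0, 7.9]
finger_gap: 0.0284
grip_force: 60.9
```

Emit:
step_arm --pt "0 0 1 0 0 0 -0.2" --pt "0 0 0 0 0 0 0.2" --pt "0 0 0 0 0 0 0.4" --pt "0 0 25 0 0 0 0.4" --pt "0 0 40 0 0 0 0.4"

```text
clock: 29.15
tcp_pos: [0.5453, -0.3725, 0.1813]
orientation: [-0.003, -0.0, 1.0, 0.002]
wrist_force: [1.2, -0.5, 0.3]
finger_gap: 0.0596
grip_force: 0.0
```

Emit:
step_arm --pt "-3 17 15 0 0 0 0.4" --pt "-8 44 0 0 0 0 0.4" --pt "-8 44 0 0 0 0 0.4" --pt "-8 44 0 0 0 0 0.4" --pt "-8 44 0 0 0 0 0.4"

```text
clock: 29.65
tcp_pos: [0.511, -0.1786, 0.1989]
orientation: [-0.0, -0.0, 1.0, 0.0]
wrist_force: [0.5, -0.2, 0.8]
finger_gap: 0.0601
grip_force: 0.0
```

Emit:
step_arm --pt "-8 44 0 0 0 0 0.4" --pt "-8 44 0 0 0 0 0.4" --pt "-8 44 0 0 0 0 0.4" --pt "-5 30 0 0 0 0 0.4" --pt "-4 17 -20 0 0 0 0.4"

```text
clock: 30.15
tcp_pos: [0.4794, 0.0007, 0.1811]
orientation: [0.002, -0.002, 1.0, -0.0]
wrist_force: [1.6, -0.4, -0.7]
finger_gap: 0.0597
grip_force: 0.0
```

Emit:
step_arm --pt "0 0 -30 0 0 0 0.4" --pt "0 0 0 0 0 0 0.4" --pt "0 0 0 0 0 0 0.4"

```text
clock: 30.45
tcp_pos: [0.4782, -0.0015, 0.1492]
orientation: [-0.001, -0.0, 1.0, 0.0]
wrist_force: [0.3, -0.1, 0.7]
finger_gap: 0.0602
grip_force: 0.0
```

Run:
```python
from workcell import *; from h import *
print(get_state()["tcp_pos"])
for n in("scene","top"):
    c=read_camera(n)
    if n=="scene": crop(c,190,430,120,390,2.2,"pics/s6.png")
    for q in(np.load(n+"0.npz"),c):
        w=cloud(q); m=(np.abs(w[...,2]-.154)<.007)&(np.hypot(w[...,0]-.547,w[...,1]+.373)<.03); print(n,w[m].mean(0).round(4),m.sum())
```

```text
[ 0.47818026 -0.00153846  0.14920222]
scene [ 0.5486 -0.3751  0.1541] 211
scene [ 0.5491 -0.3749  0.154 ] 210
top [ 0.5449 -0.3722  0.1529] 79
top [ 0.5452 -0.372   0.1529] 79
```

View pics/s6.png

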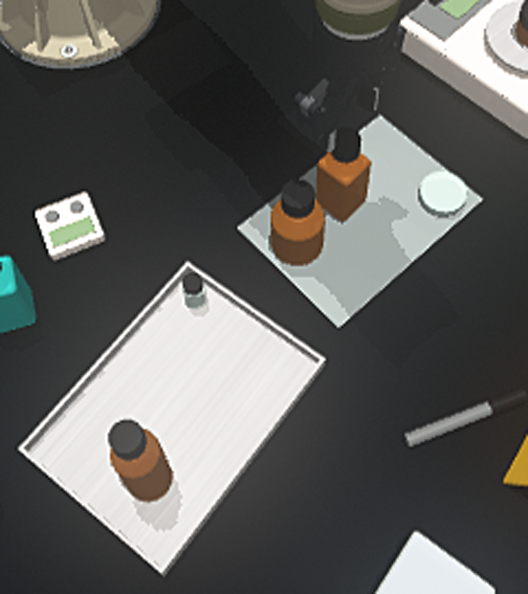

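The tall bottle is back within about 0.5 mm, upright at (140,465) in the crop. The gripper is over the square bottle at (345,150).

Emit:
step_arm --pt "1 -1 -30 0 0 0 0.4" --pt "0 0 -16 0 0 0 0.4" --pt "0 0 0 0 0 0 0.4" --pt "0 0 0 0 0 0 0.4"

```text
clock: 30.95
tcp_pos: [0.4807, -0.0034, 0.1044]
orientation: [0.001, 0.0, 1.0, -0.0]
wrist_force: [-0.4, -0.0, 0.3]
finger_gap: 0.0596
grip_force: 0.0
```

Emit:
step_arm --pt "0 0 -2 0 0 0 0.4" --pt "0 0 0 0 0 0 0.4"

```text
clock: 31.15
tcp_pos: [0.4809, -0.0031, 0.1023]
orientation: [0.001, -0.0, 1.0, -0.0]
wrist_force: [-0.8, -0.4, -0.8]
finger_gap: 0.0597
grip_force: 0.0
```

Emit:
step_arm --pt "-0.5 0.5 -1 0 0 0 0.2" --pt "0 0 0 0 0 0 0.0" --pt "0 0 0 0 0 0 -0.4" --pt "0 0 0 0 0 0 -0.8" --pt "0 0 0 0 0 0 -1" --newtons 40

```text
clock: 31.65
tcp_pos: [0.4797, -0.0023, 0.1006]
orientation: [0.0, -0.0, 1.0, 0.0]
wrist_force: [-0.5, 0.3, 3.4]
finger_gap: 0.0313
grip_force: 39.4
```

Emit:
step_arm --pt "0 0 0 0 0 0 -1" --pt "0 0 0 0 0 0 -1" --newtons 60

```text
clock: 31.85
tcp_pos: [0.4797, -0.0023, 0.1007]
orientation: [0.0, -0.0, 1.0, 0.0]
wrist_force: [-1.2, 0.5, 5.2]
finger_gap: 0.0305
grip_force: 58.8
```

Emit:
step_arm --pt "0 0 10 0 0 0 -1" --pt "0 0 30 0 0 0 -1" --pt "0 0 45 0 0 0 -1" --pt "0 0 40 0 0 0 -1" --pt "0 -10 5 0 0 0 -1"

```text
clock: 32.35
tcp_pos: [0.4819, -0.0124, 0.2355]
orientation: [0.004, -0.001, 1.0, -0.001]
wrist_force: [0.8, -0.0, -3.1]
finger_gap: 0.0304
grip_force: 59.8
```

Emit:
step_arm --pt "0 -25 0 0 0 0 -1" --pt "0 -35 0 0 0 0 -1" --pt "0 -40 0 0 0 0 -1" --pt "-1 -40 0 0 0 0 -1" --pt "-1 -40 0 0 0 0 -1"

```text
clock: 32.85
tcp_pos: [0.4766, -0.1939, 0.2293]
orientation: [-0.001, -0.0, 1.0, 0.0]
wrist_force: [1.2, 0.3, -1.9]
finger_gap: 0.0305
grip_force: 59.7
```

Emit:
step_arm --pt "-1 -40 0 0 0 0 -1" --pt "-1 -35 0 0 0 0 -1" --pt "0 -25 0 0 0 0 -1" --pt "0 -12 -25 0 0 0 -1" --pt "0 0 -40 0 0 0 -1"

```text
clock: 33.35
tcp_pos: [0.4764, -0.3082, 0.1659]
orientation: [0.002, 0.001, 1.0, -0.002]
wrist_force: [0.7, 0.3, -2.6]
finger_gap: 0.0304
grip_force: 59.9
```

Emit:
step_arm --pt "0 0 -35 0 0 0 -1" --pt "0 0 0 0 0 0 -1" --pt "0 0 0 0 0 0 -1" --pt "0 0 0 0 0 0 -1"

```text
clock: 33.75
tcp_pos: [0.4765, -0.3052, 0.1322]
orientation: [0.001, -0.0, 1.0, -0.001]
wrist_force: [1.2, -1.1, -1.9]
finger_gap: 0.031
grip_force: 60.0
```

Emit:
step_arm --pt "-1 0 -16 0 0 0 -1" --pt "0 0 -8 0 0 0 -1" --pt "0 0 -4 0 0 0 -1" --pt "0 0 0 0 0 0 -1" --pt "0 0 0 0 0 0 -1"

```text
clock: 34.25
tcp_pos: [0.4749, -0.3046, 0.103]
orientation: [0.0, -0.0, 1.0, -0.0]
wrist_force: [-0.1, 0.8, -1.4]
finger_gap: 0.0302
grip_force: 60.3
```

Emit:
step_arm --pt "0 0 -1 0 0 0 -1" --pt "0 0 0 0 0 0 -1" --pt "0 0 0 0 0 0 -1"

```text
clock: 34.55
tcp_pos: [0.4748, -0.3046, 0.1018]
orientation: [0.0, -0.0, 1.0, -0.0]
wrist_force: [0.3, -0.6, -0.4]
finger_gap: 0.0303
grip_force: 60.4
```

Emit:
step_arm --pt "0.3 0 -1 0 0 0 -1" --pt "0 0 -0.5 0 0 0 -1" --pt "0 0 0 0 0 0 -1"

```text
clock: 34.85
tcp_pos: [0.4753, -0.3047, 0.1017]
orientation: [0.001, -0.0, 1.0, -0.001]
wrist_force: [-2.1, 2.6, 9.3]
finger_gap: 0.0305
grip_force: 61.4
```

Emit:
step_arm --pt "0 0 0.5 0 0 0 -0.2" --pt "0 0 0 0 0 0 0.2" --pt "0 0 0 0 0 0 0.4" --pt "0 0 25 0 0 0 0.4" --pt "0 0 35 0 0 0 0.4"

```text
clock: 35.35
tcp_pos: [0.4734, -0.3032, 0.1586]
orientation: [-0.002, -0.0, 1.0, 0.002]
wrist_force: [1.2, -0.6, 0.6]
finger_gap: 0.06
grip_force: 0.0
```

Emit:
step_arm --pt "0 20 0 0 0 0 0.4" --pt "1 40 0 0 0 0 0.4" --pt "1 45 0 0 0 0 0.4" --pt "1 45 0 0 0 0 0.4" --pt "1 40 0 0 0 0 0.4"

```text
clock: 35.85
tcp_pos: [0.478, -0.112, 0.1597]
orientation: [-0.0, -0.0, 1.0, 0.0]
wrist_force: [1.0, -0.1, -0.5]
finger_gap: 0.0599
grip_force: 0.0
```

Emit:
step_arm --pt "0 25 0 0 0 0 0.4" --pt "0 10 -15 0 0 0 0.4" --pt "0 0 -20 0 0 0 0.4" --pt "0 0 0 0 0 0 0.4" --pt "0 0 0 0 0 0 0.4"

```text
clock: 36.35
tcp_pos: [0.4782, -0.079, 0.125]
orientation: [-0.001, -0.0, 1.0, 0.0]
wrist_force: [0.6, -0.8, -0.1]
finger_gap: 0.0598
grip_force: 0.0
```

Run:
```python
from workcell import *; from h import *
print(get_state()["tcp_pos"])
for n in("scene","top"):
    c=read_camera(n)
    for q in(np.load(n+"0.npz"),c):
        w=cloud(q)
        for x,y,z in((.476,-.305,.134),(.547,-.373,.154)):
            m=(np.abs(w[...,2]-z)<.007)&(np.hypot(w[...,0]-x,w[...,1]-y)<.03); print(n,w[m].mean(0).round(4),m.sum())
```

```text
[ 0.47819418 -0.07900171  0.12497955]
scene [ 0.478  -0.3068  0.1339] 195
scene [ 0.5486 -0.3751  0.1541] 211
scene [ 0.4783 -0.3067  0.134 ] 192
scene [ 0.5491 -0.375   0.154 ] 211
top [ 0.4736 -0.3032  0.1328] 85
top [ 0.5449 -0.3722  0.1529] 79
top [ 0.4745 -0.303   0.1331] 86
top [ 0.5454 -0.3717  0.1531] 80
```

Square is back within about 1 mm. Now the squat bottle.

Emit:
step_arm --pt "0 0 -25 0 0 0 0.4" --pt "0 0 -16 0 0 0 0.4" --pt "0 0 0 0 0 0 0.4" --pt "0 0 0 0 0 0 0.4"

```text
clock: 36.85
tcp_pos: [0.4792, -0.0798, 0.085]
orientation: [0.0, 0.0, 1.0, -0.0]
wrist_force: [0.2, -0.2, 0.5]
finger_gap: 0.0597
grip_force: 0.0
```

Emit:
step_arm --pt "0 0 0 0 0 0 0.2" --pt "0 0 0 0 0 0 0" --pt "0 0 0 0 0 0 -0.4" --pt "0 0 0 0 0 0 -0.8" --pt "0 0 0 0 0 0 -1" --newtons 40

```text
clock: 37.35
tcp_pos: [0.4797, -0.0794, 0.0854]
orientation: [0.001, -0.0, 1.0, -0.0]
wrist_force: [0.3, 1.2, 6.4]
finger_gap: 0.035
grip_force: 39.4
```

Emit:
step_arm --pt "0 0 0 0 0 0 -1" --pt "0 0 0 0 0 0 -1" --newtons 60

```text
clock: 37.55
tcp_pos: [0.4797, -0.0794, 0.0854]
orientation: [0.001, -0.0, 1.0, -0.0]
wrist_force: [-0.6, 0.8, 6.9]
finger_gap: 0.0345
grip_force: 59.0
```

Emit:
step_arm --pt "0 0 10 0 0 0 -1" --pt "0 0 30 0 0 0 -1" --pt "0 0 35 0 0 0 -1" --pt "6 -10 5 0 0 0 -1" --pt "10 -25 0 0 0 0 -1"

```text
clock: 38.05
tcp_pos: [0.4953, -0.114, 0.1656]
orientation: [0.001, -0.001, 1.0, -0.0]
wrist_force: [1.1, -0.6, -3.7]
finger_gap: 0.0343
grip_force: 60.7
```

Emit:
step_arm --pt "14 -35 0 0 0 0 -1" --pt "14 -35 0 0 0 0 -1" --pt "10 -30 0 0 0 0 -1" --pt "6 -18 0 0 0 0 -1" --pt "0 0 -30 0 0 0 -1"

```text
clock: 38.55
tcp_pos: [0.5422, -0.2376, 0.1364]
orientation: [0.003, 0.001, 1.0, -0.003]
wrist_force: [1.6, -1.4, -3.6]
finger_gap: 0.0342
grip_force: 60.7
```

Emit:
step_arm --pt "0 0 -25 0 0 0 -1" --pt "0 0 -10 0 0 0 -1" --pt "0 0 0 0 0 0 -1" --pt "0 0 0 0 0 0 -1" --pt "0 0 0 0 0 0 -1"

```text
clock: 39.05
tcp_pos: [0.5398, -0.2329, 0.1007]
orientation: [0.001, -0.0, 1.0, -0.001]
wrist_force: [-0.3, 0.0, -3.9]
finger_gap: 0.0345
grip_force: 60.7
```

Emit:
step_arm --pt "0 0 -8 0 0 0 -1" --pt "0 0 -4 0 0 0 -1" --pt "0 0 -2 0 0 0 -1" --pt "0 0 0 0 0 0 -1" --pt "0 0 0 0 0 0 -1"

```text
clock: 39.55
tcp_pos: [0.5393, -0.2323, 0.0865]
orientation: [0.001, -0.0, 1.0, -0.0]
wrist_force: [-1.0, 1.5, 5.7]
finger_gap: 0.0342
grip_force: 61.6
```

Emit:
step_arm --pt "0 0 -1 0 0 0 -1" --pt "0 0 0 0 0 0 -1"

```text
clock: 39.75
tcp_pos: [0.5396, -0.2323, 0.0865]
orientation: [0.001, -0.0, 1.0, -0.0]
wrist_force: [-3.1, 2.9, 11.4]
finger_gap: 0.0347
grip_force: 62.3
```

Emit:
step_arm --pt "0 0 1 0 0 0 -0.2" --pt "0 0 0 0 0 0 0.2" --pt "0 0 0 0 0 0 0.4" --pt "0 0 25 0 0 0 0.4" --pt "0 0 40 0 0 0 0.4"

```text
clock: 40.25
tcp_pos: [0.5369, -0.2314, 0.1478]
orientation: [-0.003, -0.0, 1.0, 0.002]
wrist_force: [0.8, -0.9, 0.5]
finger_gap: 0.0599
grip_force: 0.0
```

Emit:
step_arm --pt "0 10 40 0 0 0 0.4" --pt "-10 40 20 0 0 0 0.4" --pt "-10 45 0 0 0 0 0.4" --pt "-10 45 0 0 0 0 0.4" --pt "-10 45 0 0 0 0 0.4"

```text
clock: 40.75
tcp_pos: [0.4985, -0.0462, 0.2104]
orientation: [0.0, 0.0, 1.0, -0.0]
wrist_force: [0.2, 0.9, -0.3]
finger_gap: 0.06
grip_force: 0.0
```

Emit:
step_arm --pt "-10 40 0 0 0 0 0.4" --pt "-10 30 0 0 0 0 0.4" --pt "0 0 0 0 0 0 0.4" --pt "0 0 0 0 0 0 0.4" --pt "0 0 0 0 0 0 0.4"

```text
clock: 41.25
tcp_pos: [0.4794, 0.0219, 0.2103]
orientation: [0.0, 0.0, 1.0, -0.0]
wrist_force: [0.4, -0.5, 0.4]
finger_gap: 0.0598
grip_force: 0.0
```

Run:
```python
from workcell import *; from h import *
for n in("scene","top"):
    c=read_camera(n)
    if n=="scene": cv2.imwrite("pics/end.png",c["image"][:,:,::-1])
    for k,x,y,z in(("sq",.476,-.305,.134),("tall",.547,-.373,.154),("squat",.539,-.232,.116),("vial",.444,-.206,.05),("dish",.568,.08,.016),("jar",.528,.305,.117)):
        for q in(np.load(n+"0.npz"),c):
            w=cloud(q); m=(np.abs(w[...,2]-z)<.007)&(np.hypot(w[...,0]-x,w[...,1]-y)<.03)
            if m.any(): print(n,k,w[m].mean(0).round(4),m.sum())
```

```text
scene sq [ 0.478  -0.3068  0.1339] 195
scene sq [ 0.4783 -0.3068  0.1341] 191
scene tall [ 0.5486 -0.3751  0.1541] 211
scene tall [ 0.5489 -0.3749  0.154 ] 206
scene squat [ 0.5412 -0.234   0.116 ] 229
scene squat [ 0.541  -0.2333  0.116 ] 223
scene vial [ 0.4453 -0.2079  0.0494] 75
scene vial [ 0.445  -0.2082  0.0495] 76
scene dish [0.567  0.08   0.0175] 328
scene dish [0.5672 0.0799 0.0175] 329
scene jar [0.5308 0.3012 0.1172] 281
top sq [ 0.4736 -0.3032  0.1328] 85
top sq [ 0.4749 -0.303   0.1332] 86
top tall [ 0.5449 -0.3722  0.1529] 79
top tall [ 0.5453 -0.3715  0.1532] 81
top squat [ 0.5378 -0.2303  0.1153] 106
top squat [ 0.5373 -0.2299  0.115 ] 104
top vial [ 0.442  -0.2049  0.0489] 38
top vial [ 0.4418 -0.2051  0.0488] 39
top dish [0.5648 0.0826 0.0159] 203
top jar [0.5265 0.3057 0.1159] 233
```

View pics/end.png

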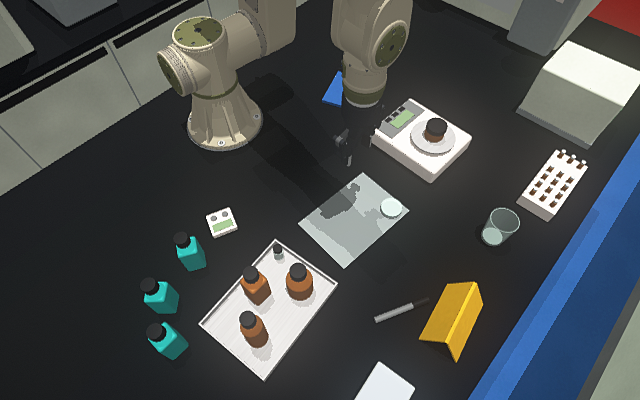

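Everything stands where it should: the bottles are back within about 1 mm at (255,285), (298,280) and (253,328), and the jar is on the pan at (435,130). The vial and dish have not moved, and the arm is clear.

```bash
python3 -c "
from workcell import *
print(hand_in())"
```

```text
the job is handed in; nothing more can be done
None
```

The job is handed in at about 41 s: the jar is centred on the balance pan to within about 1 mm, all three bottles are upright in the tray within about 1.5 mm of their starting spots, and the vial and dish have not moved.

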